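Stand the slumped file back up and close the bookend

TASK

The red file has slumped away from the row onto the bookend. Push it with the fingertips until it stands upright on its base again, leaving the bookend where it is; then slide the bookend along the desk until the red file is pushed up against the green one and the bookend stands snug and square against it. Only push: take hold of nothing and lift nothing, keep the other files standing where they are and leave the other things on the desk alone.

Things in the scene. Friction and masses are not known exactly. Their poses are not given: they have to be found in the camera images.
- cabinet: Grey small-parts drawer cabinet, fixed, 240 mm deep (x), 280 wide (y), 280 tall, black drawers on its -x side, two small cartons on top (up to 340 mm). Origin: centre of its underside. The row of files stands against its flat -y side (its y = -140 mm), centred on its x = 0, and runs along its -y axis.
- file_blue: Blue lever-arch file, first of the standing row, against the cabinet. Loose, about 0.55 kg, 180 mm deep (its x), 60 mm thick (its y) and 230 mm tall (its z); origin at the centre of its underside, z up the file, the spine on its -x side. It should stay standing where it is.
- file_grey: Grey lever-arch file, second of the standing row, same size and frame as the blue one. It should stay standing where it is.
- file_green: Green lever-arch file, last of the standing row, same size and frame as the blue one. It should stay standing where it is.
- file_red: Red lever-arch file, loose, 0.4 to 0.7 kg, size and frame as the blue one. At first it leans about 26 degrees away from the row, standing on its lower edge at its own y = -30 mm, z = 0, its -y face on the top edge of the bookend plate (75 mm of that face show above it); 20 to 55 mm gap from its foot to the green file. Pushed up past its balance at about 15 degrees it rocks onto its base by itself.
- file_red_top (a point): Centre of the red file's top face, 230 mm along its z from its origin.
- bookend: Loose yellow steel L bookend, 0.8 kg: upright plate 140 mm tall, 120 wide (x), 4 thick, file-side face at its y = 0; foot plate 5 mm thick lying on the desk, reaching 120 mm to its -y, away from the files. Origin: desk level, mid-width, on the file-side face. Pushed low (20 to 40 mm up) on the back of the plate it slides; much higher it tips; with the red file that takes 5 to 12 N.
- bottle: Bystander: blue water bottle, 66 mm across, 210 mm tall; origin at the centre of its underside.
- jar: Bystander: amber jar with red cap, 84 mm across, 130 mm tall; origin at the centre of its underside.
- mug: Bystander: white mug, 80 mm across, 85 mm tall; origin at the centre of its underside.
- calculator: Bystander: black desk calculator lying flat, 150 x 90 x 16 mm; origin at the centre of its underside.
- stamp: Bystander: hand stamp with wooden knob, 40 x 60 mm, 76 mm tall; origin at the centre of its underside.
- dispenser: Bystander: black tape dispenser, 55 x 150 mm, 86 mm tall; origin at the centre of its underside.
Things that resemble listed ones, but are neither listed nor needed, are in the scene too. There is more than one size of the file_red; the job needs the largest.

How it is judged:
On the way:
1. the red file stands upright on its base (within 3 degrees), the bookend not yet moved by more than 25 mm (angle between file_red's own z axis and vertical below 0.05 rad and distance of bookend from where it was at the start of the episode below 0.025 m), for 0.3 s.
At the end, for the whole second after the job is handed in: Red file upright (3 deg), square to the row (6 deg), within 35 mm of its line, gaps in the row together under 10 mm. Bookend upright, square (6 deg), plate within 5 mm of the red file and 50 mm of its mid-depth. Other three files upright. Red file and bookend at rest (angle between each of file_red, bookend, file_blue, file_grey, file_green's own z axis and vertical below 0.05 rad and y of file_red in the frame of cabinet between -0.3615 and -0.3435 m and x of file_red in the frame of cabinet between -0.035 and 0.035 m and angle between the y axis of file_red and the y axis of cabinet, either way round below 0.1 rad and y of bookend in the frame of file_red between -0.035 and -0.025 m and x of bookend in the frame of file_red between -0.05 and 0.05 m and angle between the y axis of bookend and the y axis of file_red, either way round below 0.1 rad and linear speed of each of file_red, bookend below 0.02 m/s); the robot touches nothing.
It fails at once if the red file or the bookend is lifted off the desk or falls flat (height (world z) of file_red above 0.035 m or height (world z) of bookend above 0.025 m or angle between bookend's own z axis and vertical above 0.6 rad or angle between file_red's own z axis and vertical above 0.9 rad).
It fails at once if the red file or the bookend's plate is taken between the fingers ((y of the grasp point in the frame of file_red between -0.022 and 0.022 m and x of the grasp point in the frame of file_red between -0.085 and 0.085 m and z of the grasp point in the frame of file_red between 0 and 0.225 m) or (y of the grasp point in the frame of bookend between -0.004 and 0 m and x of the grasp point in the frame of bookend between -0.06 and 0.06 m and z of the grasp point in the frame of bookend between 0 and 0.138 m)).
It fails at once if a file of the standing row is knocked over, lifted or shoved more than 25 mm (distance of any of file_blue, file_grey, file_green from where it was at the start of the episode above 0.025 m or angle between any of file_blue, file_grey, file_green's own z axis and vertical above 0.25 rad).
It fails at once if a bystander on the desk is moved more than 20 mm or tipped (distance of any of bottle, jar, mug, calculator, stamp, dispenser from where it was at the start of the episode above 0.02 m or angle between any of bottle, jar, mug, calculator, stamp, dispenser's own z axis and vertical above 0.3 rad).
It also fails if it takes over 51 s, if anything falls off the work surface, if the arm or the gripper's body presses on something with over 40 N, if the wrist force passes 120 N, or if a joint passes its speed limit or range.

ROBOT

A 7-joint arm with a two-finger parallel gripper is mounted at the origin on the work surface. World frame = base frame: x ahead of the robot, y to its left, z up, the work surface at z = 0. Lengths are in m, angles in rad, forces in N, time in s.
With the tool pointing down it reaches from about 0.425 to 0.95 m from the base axis. Payload 4.7 kg.
Tool frame: the origin (TCP) lies midway between the tips of the shut fingers; the grasp point (between the pads) lies 19 mm behind it; z points along the fingers, y is the line along which they close (so a half turn about z gives the same grasp; the last joint's range is limited). The gripper opens to 85 mm and grips with 20 to 120 N. Pads are 22 mm wide; open, the fingers measure 114 mm over their backs; the gripper's body (76 mm by 85 mm) begins 54 mm behind the grasp point. The pads swing forward as they close: fully open they stand 13 mm farther back than shut.
Start: joints at [-1.162, 0.469, -0.049, 1.532, 0.024, 1.141, -0.082], TCP at [0.286, 0.611, 0.231] pointing down, gripper open.
Joint ranges: [-2.59, 2.59], [-0.33, 1.99], [-1.39, 1.29], [0.1, 2.45], [-1.04, 4.18], [0.21, 1.99], [-2.66, 2.66]. Speed limits (rad/s): [2.57, 2.57, 3.14, 3.14, 3.14, 3.14, 3.14].

INTERFACE

Orientations are given as a 3x3 rotation matrix whose columns are the frame's x, y, z axes.
In Python, from rig import env gives the robot as it stands. The module is installed in compiled form; this text tells all that it offers.
- The arm moves only by the tool send_rows, never from a script. Its argument "series" is a list that holds one entry, the list of rows, each a list of 5 numbers: the shift along the world's x, y, z in m, then the turn about the world's z in degrees, then the opening, from -1 (shut) to 1 (fully open). A call has 1 to 12 rows; each row is the pose to reach, as a shift and turn from the pose commanded when the call began; what a row does not reach only later rows make up. A row lasts 1/12 s, in which the tool goes at most 41.7 mm and 7.16 degrees, less where a joint would pass 70% of its speed; a pose out of reach is approached as far as the arm can. A call with a gripper value outside its range is refused whole. The fingers move at their own pace and stop on an object; "newtons" is the grip in N (left out, the last holds). Time passes only in rows, so rows that repeat a pose let the fingers close. It gives the time, the measured TCP pose, the force, the opening and the grip force at its end, in the units of the state.
- env.observe(): the state, without advancing time (a new reading comes with each control period).
- env.read_camera(name): name is "scene" or "top"; returns a dict with "image" (420x560x3 uint8, blue, green, red), "mtx" (3x3 intrinsics, pixels), "world_from_camera" (4x4, takes a point from camera to world coordinates). Camera axes: x right, y down, z forward; pixel columns grow to the right and rows downward; lengths in m; the calibration is good to about 2 mm. A picture is of the moment at which its call begins. There is no depth.
- env.job_done(): hands the job in; it is judged then, once.
The state is a dict: "clock": time; "joint_pos": joint angles; "qvel": joint speeds; "tau": joint torques, N m; "eef_pos": TCP position; "tcp_rot": TCP orientation; "force": force on the tool from outside, world axes, zero at the start; "ft_torque": the same for the moment, N m; "width": finger opening in m; "finger_force": force on a finger pad.
Only numpy, scipy, OpenCV 4.12 (cv2) and the standard library are available. Lean on these libraries where they do the work, as an engineer would, in place of code of your own. Each camera call takes 0.05 s, during which the arm holds its last target. There are 200 camera calls.

## Working session

There is one attempt and no reset: what is moved stays moved. The work goes in short steps, Python scripts to look and compute and a tool call to move; the robot and the scene stay as the last step left them, time stands still between calls to the robot, and variables do not carry over. Pictures are saved under pics/ and viewed, at most 10 in all, crops included, and the job is handed in when it is done.

Besides the shell and the picture viewer there is one more tool, called in YAML: its name, and indented under it one key for each argument. send_rows: Moves the arm, as the interface text tells. Its arguments: {"type":"object","properties":{"series":{"type":"array"},"newtons":{"type":"number"}},"required":["series"]}

```bash
mkdir -p pics
python3 - <<'E'
from rig import env
import cv2,numpy as np
for n in("scene","top"):
    c=env.read_camera(n); cv2.imwrite(f"pics/{n}0.png",c["image"]); print(n,c["mtx"].round(1).tolist(),c["world_from_camera"].round(4).tolist())
s=env.observe(); print(s["clock"],s["eef_pos"],s["tcp_rot"],s["force"],s["width"])
E
```

```text
scene [[528.3, 0.0, 279.4], [0.0, 528.3, 204.8], [0.0, 0.0, 1.0]] [[0.5167, -0.8137, 0.2662, 0.1023], [-0.8561, -0.4942, 0.1508, -0.3045], [0.0089, -0.3058, -0.952, 1.5116], [0.0, 0.0, 0.0, 1.0]]
top [[521.3, 0.0, 277.2], [0.0, 521.3, 199.7], [0.0, 0.0, 1.0]] [[-0.0355, -0.9763, 0.2133, 0.1147], [-0.9994, 0.0341, -0.0102, -0.0548], [0.0027, -0.2136, -0.9769, 1.8506], [0.0, 0.0, 0.0, 1.0]]
0.1 [0.28593322 0.61087071 0.23036175] [[-9.05703150e-01  4.23911959e-01 -6.74981894e-04]
 [ 4.23912489e-01  9.05701674e-01 -1.63707462e-03]
 [-8.26432765e-05 -1.76883689e-03 -9.99998432e-01]] [-0.22926729 -0.07442851 -0.83151494] 0.08523942162067355
```

View pics/scene0.png

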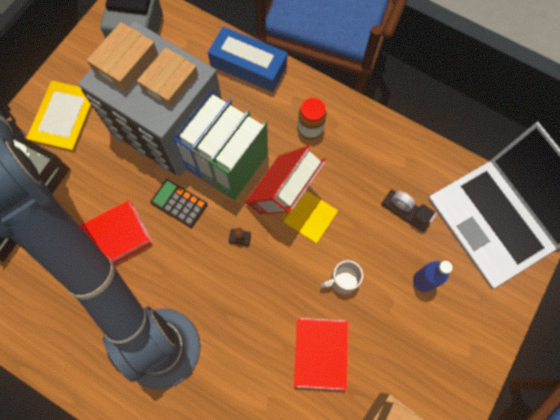

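View pics/top0.png

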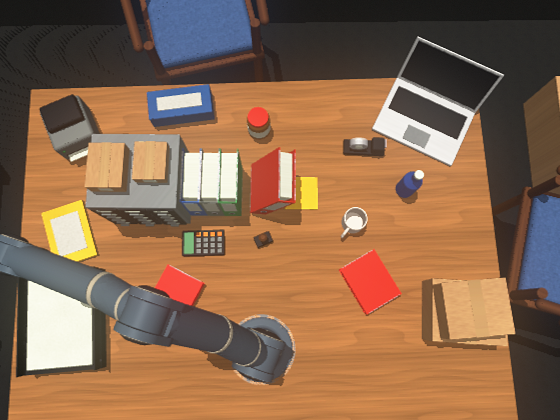

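Candidates for the red file (top view): the leaning red file at (273,180), and flat red folders at (180,285) and (370,282). For the bookend: the yellow foot at (308,193), and the yellow pad at (70,232). By the description it is the leaning file at (273,180) and the yellow foot beside it. The crop should confirm this.

Run:
```python
import cv2,numpy as np
a=cv2.imread("pics/top0.png")[130:260,170:340]; b=cv2.imread("pics/scene0.png")[90:260,150:350]
a=cv2.resize(a,None,fx=4,fy=4,interpolation=2)[:520,:680]; cv2.imwrite("pics/ct.png",a)
cv2.imwrite("pics/cs.png",cv2.resize(b,None,fx=3.5,fy=3.5,interpolation=2))
```

```text
(no output)
```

View pics/ct.png

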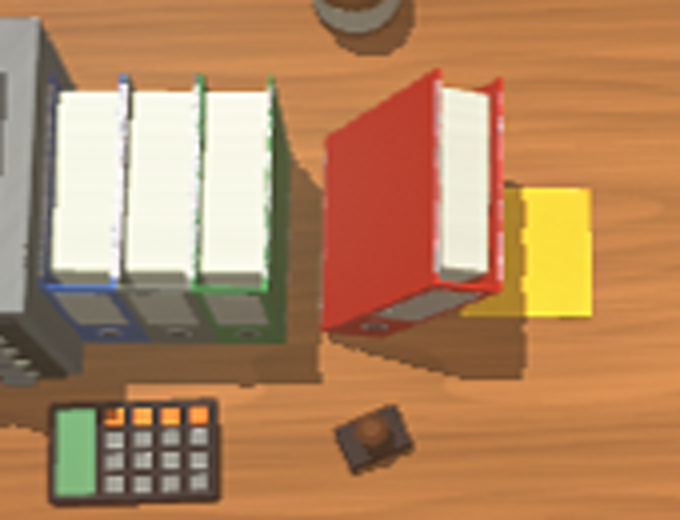

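View pics/cs.png

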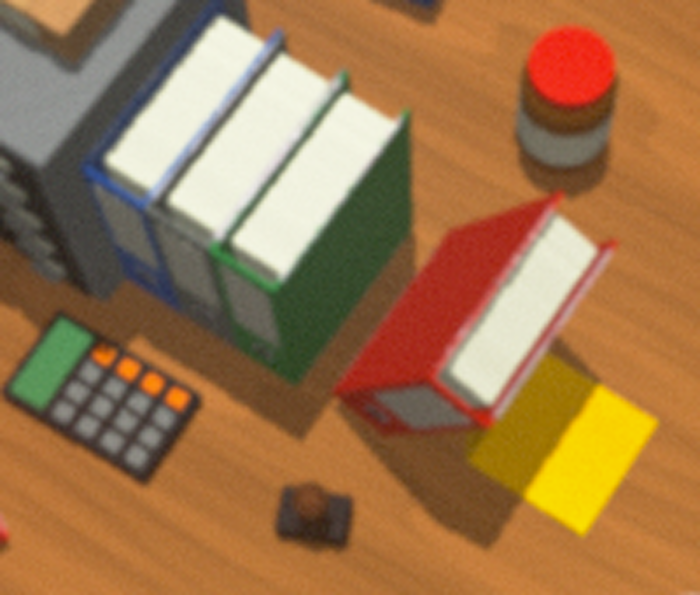

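The crops confirm the choice. The leaning red file's top is at crop (437–500, 72–290) and its raised lower edge at x≈325. The bookend's foot ends at crop x=591, rows 188–317. The green file's base corner is at (285,342).

```bash
cat > h.py <<'E'
import numpy as np
K=np.array([[521.3,0,277.2],[0,521.3,199.7],[0,0,1]]);T=np.array([[-0.0355,-0.9763,0.2133,0.1147],[-0.9994,0.0341,-0.0102,-0.0548],[0.0027,-0.2136,-0.9769,1.8506]])
def w(u,v,z):
    d=T[:,:3]@np.linalg.solve(K,[u,v,1]); return (T[:,3]+d*(z-T[2,3])/d[2]).round(4)
Ks=np.array([[528.3,0,279.4],[0,528.3,204.8],[0,0,1]]);Ts=np.array([[0.5167,-0.8137,0.2662,0.1023],[-0.8561,-0.4942,0.1508,-0.3045],[0.0089,-0.3058,-0.952,1.5116]])
def ws(u,v,z):
    d=Ts[:,:3]@np.linalg.solve(Ks,[u,v,1]); return (Ts[:,3]+d*(z-Ts[2,3])/d[2]).round(4)
E
python3 - <<'E'
from h import *
for n,u,v,z in [("foot far",591,188,.005),("foot near",591,317,.005),("red top +y far",437,72,.233),("red top +y near",437,283,.233),("red top -y far",500,82,.207),("-y near",500,290,.207),("red base far",327,137,.026),("red base near",323,328,.026),("green base near",285,342,0),("green top far",272,80,.23),("green top near",270,289,.23),("blue top far",50,85,.23),("blue top near",44,287,.23),("stamp",375,430,.07),("stampcorner",412,450,.03),("stampc",350,470,0),("calc right",217,500,.016),("jar",358,0,.0),]:
    print(n,w(170+u/4-.4,130+v/4-.4,z))
for n,u,v,z in [("foot far",657,422,.005),("foot near",585,534,.005),("red top +y far",560,197,.233),("red top +y near",440,378,.233),("-y far",612,243,.207),("-y near",487,425,.207),("red base",338,390,.026),("green base near",298,382,0),("green top far",408,112,.23)]:
    print("S",n,ws(150+u/3.5-.4,90+v/3.5-.4,z))
print("mug",w(355,222,.05),w(345,236,.04),"bottle",w(407,187,.02),"jar",w(259,133,.02),w(258,117,.13))
E
```

```text
foot far [ 0.599 -0.224  0.005]
foot near [ 0.4788 -0.2178  0.005 ]
red top +y far [ 0.6408 -0.0832  0.233 ]
red top +y near [ 0.4656 -0.0769  0.233 ]
red top -y far [ 0.6388 -0.1352  0.207 ]
-y near [ 0.4637 -0.1278  0.207 ]
red base far [0.6498 0.0154 0.026 ]
red base near [0.473  0.0233 0.026 ]
green base near [0.4665 0.059  0.    ]
green top far [0.6396 0.051  0.23  ]
green top near [0.466  0.0559 0.23  ]
blue top far [0.6416 0.2311 0.23  ]
blue top near [0.4739 0.2353 0.23  ]
stamp [ 0.3735 -0.0211  0.07  ]
stampcorner [ 0.3604 -0.0523  0.03  ]
stampc [0.3485 0.0036 0.    ]
calc right [0.3241 0.1208 0.016 ]
jar [ 0.7896 -0.0159  0.    ]
S foot far [ 0.599  -0.2225  0.005 ]
S foot near [ 0.4819 -0.2188  0.005 ]
S red top +y far [ 0.6409 -0.0857  0.233 ]
S red top +y near [ 0.4709 -0.0831  0.233 ]
S -y far [ 0.6395 -0.1344  0.207 ]
S -y near [ 0.4652 -0.1272  0.207 ]
S red base [0.4767 0.0209 0.026 ]
S green base near [0.4715 0.0599 0.    ]
S green top far [0.643 0.05  0.23 ]
mug [ 0.4184 -0.3432  0.05  ] [ 0.3717 -0.3065  0.04  ] bottle [ 0.545  -0.5447  0.02  ] jar [ 0.769  -0.0156  0.02  ] [ 0.7888 -0.0161  0.13  ]
```

send_rows:
  series:
    - [[0, 0, 0.04, 0, 1], [0, 0, 0.08, 0, 1], [0, 0, 0.12, 0, 1], [0, 0, 0.16, 0, 1], [0, 0, 0.2, 0, 1], [0.01, -0.03, 0.2, 5, 1], [0.02, -0.06, 0.2, 10, 1], [0.03, -0.1, 0.2, 15, 1], [0.04, -0.14, 0.2, 20, 1], [0.05, -0.18, 0.2, 23, 1], [0.06, -0.22, 0.2, 23, 1], [0.07, -0.25, 0.2, 23, 1]]

```text
clock: 1.1
eef_pos: [0.3567, 0.3576, 0.4313]
tcp_rot: [[-0.999, 0.039, 0.0], [0.039, 0.999, -0.001], [-0.0, -0.001, -1.0]]
force: [0.5, 0.9, 0.3]
width: 0.0854
finger_force: 0.0
```

send_rows:
  series:
    - [[0.015, -0.035, 0, 0, 1], [0.03, -0.07, 0, 0, 1], [0.045, -0.105, 0, 0, 1], [0.06, -0.14, 0, 0, 1], [0.075, -0.175, 0, 0, 1], [0.09, -0.21, 0, 0, 1], [0.105, -0.245, 0, 0, 1], [0.12, -0.28, 0, 0, 1], [0.135, -0.315, 0, 0, 1], [0.15, -0.35, 0, 0, 1], [0.165, -0.385, 0, 0, 1], [0.17, -0.42, 0, 0, 1]]

```text
clock: 2.1
eef_pos: [0.5271, -0.0602, 0.4306]
tcp_rot: [[-0.999, 0.036, -0.001], [0.036, 0.999, -0.0], [0.001, -0.0, -1.0]]
force: [0.2, 0.6, -0.2]
width: 0.0853
finger_force: 0.0
```

send_rows:
  series:
    - [[0.015, -0.035, 0, 0, 1], [0.02, -0.07, 0, 0, 1], [0.025, -0.105, 0, 0, 1], [0.03, -0.14, 0, 0, 1], [0.03, -0.175, 0, 0, 1], [0.03, -0.175, -0.04, 0, 1], [0.03, -0.175, -0.08, 0, 1], [0.03, -0.175, -0.12, 0, 1], [0.03, -0.175, -0.16, 0, 1], [0.03, -0.175, -0.2, 0, 1], [0.03, -0.175, -0.23, 0, 1], [0.03, -0.175, -0.26, 0, 1]]

```text
clock: 3.1
eef_pos: [0.5552, -0.2331, 0.1689]
tcp_rot: [[-0.999, 0.036, -0.002], [0.036, 0.999, 0.001], [0.002, 0.001, -1.0]]
force: [0.6, -0.3, -0.2]
width: 0.0854
finger_force: 0.0
```

send_rows:
  series:
    - [[0, 0.015, 0, 0, 1], [0, 0.03, 0, 0, 1], [0, 0.036, 0, 0, 1], [0, 0.042, 0, 0, 1], [0, 0.048, 0, 0, 1], [0, 0.053, 0, 0, 1], [0, 0.058, 0, 0, 1], [0, 0.063, 0, 0, 1], [0, 0.067, 0, 0, 1], [0, 0.07, 0, 0, 1], [0, 0.073, 0, 0, 1], [0, 0.073, 0, 0, 1]]

```text
clock: 4.1
eef_pos: [0.5562, -0.1598, 0.1713]
tcp_rot: [[-0.999, 0.035, -0.0], [0.035, 0.999, 0.001], [0.0, 0.001, -1.0]]
force: [-0.7, 0.1, -1.1]
width: 0.0853
finger_force: 0.0
```

Run:
```python
from rig import env
import cv2
a=env.read_camera("top")["image"][110:260,170:370]; cv2.imwrite("pics/t1.png",cv2.resize(a,None,fx=3,fy=3))
```

```text
(no output)
```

View pics/t1.png

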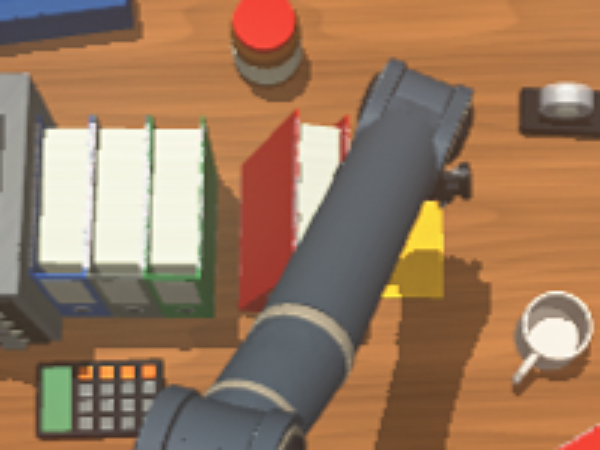

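The picture shows the red file rising: its top edge is at crop x≈295, about 35 mm closer to the row. The base is still at x≈241 and the bookend foot has not moved (edge at x≈443). I'll keep pushing slowly.

send_rows:
  series:
    - [[0, 0.004, 0, 0, 1], [0, 0.008, 0, 0, 1], [0, 0.012, 0, 0, 1], [0, 0.016, 0, 0, 1], [0, 0.02, 0, 0, 1], [0, 0.024, 0, 0, 1], [0, 0.028, 0, 0, 1], [0, 0.032, 0, 0, 1], [0, 0.036, 0, 0, 1], [0, 0.036, 0, 0, 1], [0, 0.036, 0, 0, 1], [0, 0.036, 0, 0, 1]]

```text
clock: 5.15
eef_pos: [0.558, -0.126, 0.1755]
tcp_rot: [[-0.999, 0.037, 0.006], [0.037, 0.999, -0.0], [-0.006, 0.0, -1.0]]
force: [-4.2, -2.7, 18.7]
width: 0.0852
finger_force: 9.5
```

Run:
```python
from rig import env
import cv2
a=env.read_camera("top")["image"][110:260,170:370]; cv2.imwrite("pics/t2.png",cv2.resize(a,None,fx=3,fy=3))
```

```text
(no output)
```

View pics/t2.png

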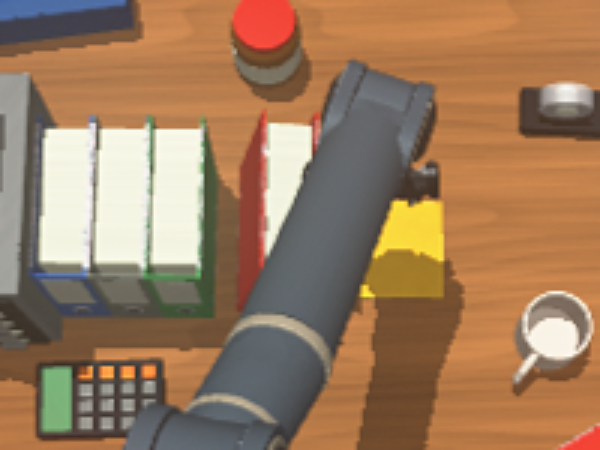

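The red file's top edge is now at crop x≈262, but the 19 N vertical force shows it is bearing up under the finger's knuckle. I'll raise the tool so only the tip pushes.

send_rows:
  series:
    - [[0, 0, 0.006, 0, 1], [0, 0, 0.012, 0, 1], [0, 0, 0.018, 0, 1], [0, 0, 0.024, 0, 1], [0, 0, 0.024, 0, 1], [0, 0, 0.024, 0, 1]]

```text
clock: 5.7
eef_pos: [0.5562, -0.1244, 0.1954]
tcp_rot: [[-0.999, 0.036, 0.0], [0.036, 0.999, 0.0], [-0.0, 0.0, -1.0]]
force: [0.6, 0.3, -0.6]
width: 0.0856
finger_force: 0.0
```

```bash
cat > b.py <<'E'
import sys,cv2
from rig import env
cs=env.read_camera("top")["image"][110:260,170:370]
b=env.read_camera("scene")["image"][120:260,210:370]
cv2.imwrite(sys.argv[1],cv2.hconcat([cv2.resize(cs,(400,300)),cv2.resize(b,(343,300))]))
E
python3 b.py pics/t3.png
```

```text
(no output)
```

View pics/t3.png

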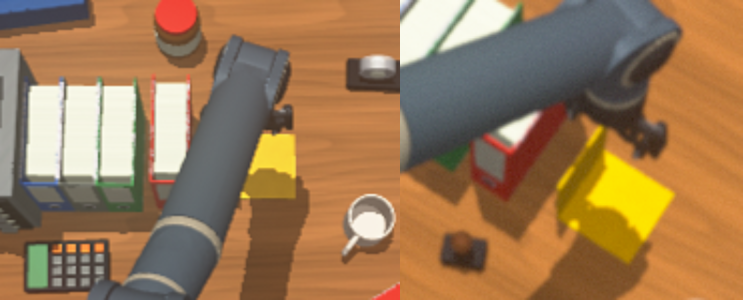

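Red now stands upright (right panel, top at ~(520,130)) with a clear gap to the bookend plate at ~(585,170). The bookend hasn't moved and the contact force is zero. Next I back off and drop behind the plate.

send_rows:
  series:
    - [[0, -0.025, 0, 0, 1], [-0.005, -0.05, 0, 0, 1], [-0.01, -0.08, 0, 0, 1], [-0.01, -0.08, -0.03, 0, 1], [-0.01, -0.08, -0.06, 0, 1], [-0.01, -0.08, -0.09, 0, 1], [-0.01, -0.08, -0.12, 0, 1], [-0.01, -0.08, -0.15, 0, 1], [-0.01, -0.08, -0.17, 0, 1], [-0.01, -0.08, -0.185, 0, 1], [-0.01, -0.08, -0.19, 0, 1], [-0.01, -0.08, -0.19, 0, 1]]

```text
clock: 6.8
eef_pos: [0.545, -0.2043, 0.0037]
tcp_rot: [[-0.999, 0.036, -0.003], [0.036, 0.999, 0.001], [0.003, 0.001, -1.0]]
force: [-0.2, 0.2, -0.1]
width: 0.0852
finger_force: 0.0
```

Now forward slowly, watching for contact.

send_rows:
  series:
    - [[0, 0.006, 0, 0, 1], [0, 0.012, 0, 0, 1], [0, 0.018, 0, 0, 1], [0.001, 0.024, 0, 0, 1], [0.001, 0.03, 0, 0, 1], [0.001, 0.036, 0, 0, 1], [0.001, 0.042, 0, 0, 1], [0.002, 0.048, 0, 0, 1], [0.002, 0.054, 0, 0, 1], [0.002, 0.06, 0, 0, 1], [0.002, 0.065, 0, 0, 1], [0.002, 0.07, 0, 0, 1]]

```text
clock: 7.8
eef_pos: [0.5488, -0.136, 0.0062]
tcp_rot: [[-0.999, 0.037, 0.002], [0.037, 0.999, -0.002], [-0.002, -0.002, -1.0]]
force: [0.6, -6.6, 2.1]
width: 0.0858
finger_force: 0.3
```

```bash
python3 b.py pics/t4.png
```

```text
(no output)
```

View pics/t4.png

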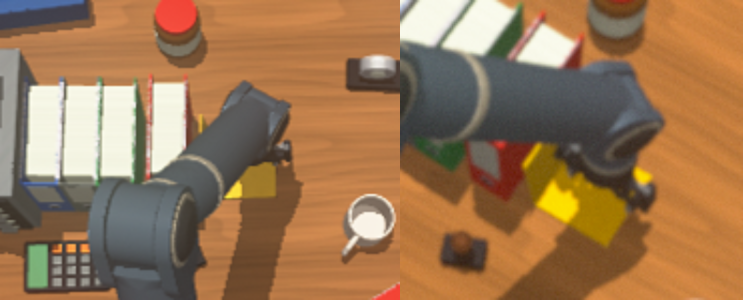

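The bookend has slid about 33 mm (foot edge x 295→275 in the left panel). It is still upright and square, with 6.6 N of push. I'll continue.

send_rows:
  series:
    - [[0, 0.005, 0, 0, 1], [0, 0.01, 0, 0, 1], [0, 0.015, 0, 0, 1], [0, 0.02, 0, 0, 1], [0.001, 0.024, 0, 0, 1], [0.001, 0.028, 0, 0, 1], [0.001, 0.032, 0, 0, 1], [0.001, 0.036, 0, 0, 1], [0.001, 0.04, 0, 0, 1], [0.001, 0.044, 0, 0, 1], [0.001, 0.047, 0, 0, 1], [0.001, 0.05, 0, 0, 1]]

```text
clock: 8.9
eef_pos: [0.5492, -0.0876, 0.0059]
tcp_rot: [[-0.999, 0.039, 0.001], [0.039, 0.999, -0.003], [-0.002, -0.003, -1.0]]
force: [-1.1, -9.2, 2.3]
width: 0.0853
finger_force: 0.0
```

```bash
python3 b.py pics/t5.png
```

```text
(no output)
```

View pics/t5.png

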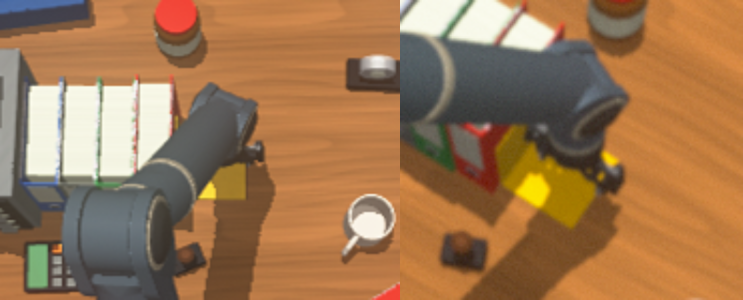

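Red's top edge is now at x≈174, with the row pitch 61/98/136/174, so it is nearly or fully packed. I'll creep on and watch the force.

send_rows:
  series:
    - [[0, 0.002, 0, 0, 1], [0, 0.004, 0, 0, 1], [0, 0.006, 0, 0, 1], [0, 0.006, 0, 0, 1]]

```text
clock: 9.33
eef_pos: [0.5492, -0.0832, 0.006]
tcp_rot: [[-0.999, 0.04, 0.002], [0.04, 0.999, -0.005], [-0.002, -0.005, -1.0]]
force: [-0.7, -11.4, 1.8]
width: 0.0857
finger_force: 0.0
```

send_rows:
  series:
    - [[0, 0.002, 0, 0, 1], [0, 0.004, 0, 0, 1], [0, 0.004, 0, 0, 1], [0, 0.004, 0, 0, 1]]

```text
clock: 9.67
eef_pos: [0.5491, -0.0833, 0.0063]
tcp_rot: [[-0.999, 0.044, 0.003], [0.044, 0.999, -0.009], [-0.003, -0.009, -1.0]]
force: [-1.4, -19.5, 2.0]
width: 0.0854
finger_force: 0.0
```

The force jumped to 19.5 N with no travel, so the row is packed. Backing straight off, then up and clear.

send_rows:
  series:
    - [[0, -0.006, 0, 0, 1], [-0.001, -0.015, 0, 0, 1], [-0.001, -0.03, 0, 0, 1], [-0.002, -0.05, 0.01, 0, 1], [-0.002, -0.07, 0.03, 0, 1], [-0.002, -0.09, 0.06, 0, 1], [-0.002, -0.11, 0.1, 0, 1], [-0.002, -0.13, 0.14, 0, 1], [-0.002, -0.16, 0.17, 0, 1], [-0.002, -0.19, 0.2, 0, 1], [-0.002, -0.22, 0.22, 0, 1], [-0.002, -0.25, 0.24, 0, 1]]

```text
clock: 10.67
eef_pos: [0.5475, -0.325, 0.2476]
tcp_rot: [[-0.999, 0.034, 0.002], [0.034, 0.999, 0.001], [-0.002, 0.001, -1.0]]
force: [1.1, -0.6, -0.1]
width: 0.0855
finger_force: 0.0
```

Run:
```python
from rig import env
import cv2
a=env.read_camera("top")["image"][140:240,190:290]; b=env.read_camera("scene")["image"][100:220,180:310]
cv2.imwrite("pics/t6.png",cv2.hconcat([cv2.resize(a,(400,400),interpolation=2),cv2.resize(b,(400,369),interpolation=2)[:369].copy() if 0 else cv2.copyMakeBorder(cv2.resize(b,(400,369),interpolation=2),0,31,0,0,0)]))
```

```text
(no output)
```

View pics/t6.png

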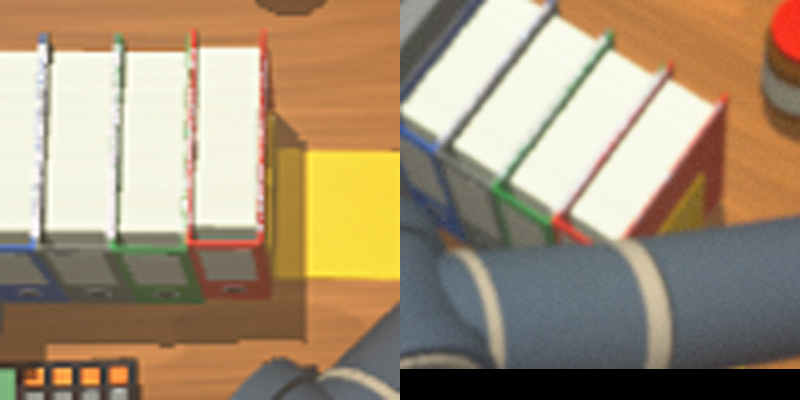

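The row is packed and square, and the plate looks tight on the red file. I'll check the numbers.

Run:
```python
from rig import env
from h import *
import cv2
im=env.read_camera("top")["image"].astype(int); b,g,r=im[...,0],im[...,1],im[...,2]
y=((r>180)&(g>160)&(b<110)).astype(np.uint8); y[:,:250]=0; y[:,340:]=0; y[:140]=0; y[240:]=0
v,u=np.nonzero(y); print(u.min(),u.max(),v.min(),v.max())
box=cv2.boxPoints(cv2.minAreaRect(np.c_[u,v].astype(np.float32)))
for p in box: print(p,w(p[0]+.5*np.sign(p[0]-u.mean()),p[1]+.5*np.sign(p[1]-v.mean()),.005))
for n,p,q,z in [("red top far",266,45,.23),("red top near",264,240,.23),("red base near",270,298,0),("foot/plate bright near",275,278,.005)]: print(n,w(190+p/4-.4,140+q/4-.4,z))
```

```text
266 290 177 209
[266. 177.] [ 0.606  -0.0344  0.005 ]
[290. 177.] [ 0.6028 -0.1258  0.005 ]
[290. 209.] [ 0.4798 -0.1208  0.005 ]
[266. 209.] [ 0.483  -0.0306  0.005 ]
red top far [ 0.6333 -0.009   0.23  ]
red top near [ 0.4713 -0.003   0.23  ]
red base near [4.681e-01 3.000e-04 0.000e+00]
foot/plate bright near [ 0.4853 -0.0048  0.005 ]
```

```bash
python3 -c "
from rig import env
print(env.job_done())"
```

```text
the job is handed in; nothing more can be done
None
```

The red file stands upright against the green one with the bookend snug and square behind it (plate and file faces agree to about a millimetre in the last image); the job is handed in at about 11 s of the 51 s allowed, and no verdict came back.

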